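# Sort the ingot tins by feel, hang the loaded ones, drawer the empties

## Robot

A 6-joint arm with a two-finger parallel gripper is mounted at the origin on the work surface. World frame = base frame: x ahead of the robot, y to its left, z up, the work surface at z = 0. Lengths are in m, angles in degrees, forces in N, time in s.
With the tool pointing down it reaches from about 0.275 to 0.875 m from the base axis. Payload 12.5 kg.
Tool frame: the origin (TCP) lies between the finger pads; the fingertips stand 17 mm ahead of it and the grasp point (between the pads) lies 2 mm behind it; z points along the fingers, y is the line along which they close (so a half turn about z gives the same grasp; the last joint's range is limited). The gripper opens to 85 mm and grips with 20 to 120 N. Pads are 22 mm wide; open, the fingers measure 114 mm over their backs; the gripper's body (76 mm by 85 mm) begins 54 mm behind the grasp point. The pads swing forward as they close: fully open they stand 13 mm farther back than shut.
Start: joints at [62.705, 20.094, 94.641, -0, 65.266, -4.847], TCP at [0.21, 0.508, 0.248] pointing down, gripper open.
Joint ranges: [-157.81, 157.81], [-45, 120.19], [0.68, 151.7], [-89.99, 269.99], [4.06, 180], [-164.3, 164.3]. Speed limits (degrees/s): [127.2, 127.2, 159.86, 180, 180, 180].

## Interface

Orientations are given as [roll, pitch, yaw] about the fixed x, y, z axes, in that order (R = Rz(yaw) Ry(pitch) Rx(roll)).
In Python, from station import env gives the robot as it stands.
- The arm moves only by the tool step_arm, never from a script. Its arguments are lists of equal length, an entry for each row: "claw": the gripper's target within -1 to 1 (fully open at 1, half-way at 0, shut at -1); "dp": the shift along the world's x, y, z each as a share of 0.6 m, from -1 to 1, a list of three; "roll": the turn about the world's z as a share of 60 degrees, from -1 to 1. A call has exactly 10 rows; each row is the pose to reach, as a shift and turn from the pose commanded when the call began; what a row does not reach only later rows make up. A row lasts 1/8 s, in which the tool goes at most 62.5 mm and 10.7 degrees, less where a joint would pass 70% of its speed; a pose out of reach is approached as far as the arm can. A call with a number of a shift or a turn outside -1 to 1 is refused whole. A call with a gripper value outside its range is refused whole. The fingers move at their own pace and stop on an object; "force" is the grip in N (left out, the last holds). Time passes only in rows, so rows that repeat a pose let the fingers close, or fill a call up. It gives the time, the measured TCP pose, the force, the opening and the grip force at its end, in the units of the state.
- env.state(): the state, without advancing time (a new reading comes with each control period).
- env.camera(name): name is "scene" or "side" or "wrist"; returns the picture (480x640x3 uint8, red, green, blue); there is no depth.
- env.calibration(name): a dict with "intrinsics" (3x3 intrinsics, pixels), "rvec" (rotation vector, rad) and "tvec" (3), from world to camera coordinates, as OpenCV has them; the wrist camera has in their place "hand_eye" (4x4, takes a point from camera to tool coordinates, whose origin is the TCP and whose axes are the flange's). Camera axes: x right, y down, z forward; pixel columns grow to the right and rows downward; lengths in m; the calibration is good to about 2 mm. A picture is of the moment at which its call begins: read the wrist's pose just before it. calibration takes no time and is no camera call.
- env.hand_in(): hands the job in; it is judged then, once.
The state is a dict: "time": time; "joint_pos": joint angles; "joint_vel": joint speeds; "joint_torque": joint torques, N m; "tool_pos": TCP position; "tcp_rot": TCP orientation; "contact_force": force on the tool from outside, world axes, zero at the start; "wrist_torque": the same for the moment, N m; "gripper_width": opening from 0.0 (shut) to 1.0 (fully open); "grasp_force": force on a finger pad.
Only numpy, scipy, OpenCV 4.12 (cv2) and the standard library are available. Lean on these libraries where they do the work, as an engineer would, in place of code of your own. Each camera call takes 0.05 s, during which the arm holds its last target. There are 200 camera calls.

## Task

The green stock tins on the jeweller's bench look alike, but some hold a brass ingot and some are empty, which only their weight in the hand tells. Hang every loaded tin by its handle on a hook of the rack (one tin to a double hook, bar across both prongs), pull open the bench cabinet's drawer and stand every empty tin upright in it. Finish with the drawer pushed fully home, until it stops, and leave everything else on the bench where it is.

Things in the scene. Friction and masses are not known exactly. Their poses are not given: they have to be found in the camera images.
- tin1_mid (a point): centre of a shut green tin (up to four, alike), 70 (x) x 96 (y) x 61 mm, with a fixed upright handle on its lid, 118 mm high in all; 59 mm above its underside, z up. The grip bar runs along y, 14 mm thick (x), 12 high, its middle 53 mm above this point; opening under it 45 mm high, 84 wide. Empty 130 to 195 g, with a brass ingot flat on the bottom 420 to 600 g
- tin2_mid (a point): centre of a shut green tin (up to four, alike), 70 (x) x 96 (y) x 61 mm, with a fixed upright handle on its lid, 118 mm high in all; 59 mm above its underside, z up. The grip bar runs along y, 14 mm thick (x), 12 high, its middle 53 mm above this point; opening under it 45 mm high, 84 wide. Empty 130 to 195 g, with a brass ingot flat on the bottom 420 to 600 g
- tin3_mid (a point): centre of a shut green tin (up to four, alike), 70 (x) x 96 (y) x 61 mm, with a fixed upright handle on its lid, 118 mm high in all; 59 mm above its underside, z up. The grip bar runs along y, 14 mm thick (x), 12 high, its middle 53 mm above this point; opening under it 45 mm high, 84 wide. Empty 130 to 195 g, with a brass ingot flat on the bottom 420 to 600 g
- tin4_mid (a point): centre of a shut green tin (up to four, alike), 70 (x) x 96 (y) x 61 mm, with a fixed upright handle on its lid, 118 mm high in all; 59 mm above its underside, z up. The grip bar runs along y, 14 mm thick (x), 12 high, its middle 53 mm above this point; opening under it 45 mm high, 84 wide. Empty 130 to 195 g, with a brass ingot flat on the bottom 420 to 600 g
- hook1 (a point): right, -y double hook of the rack: two level prongs 8 mm thick, 46 mm clear between, 62 over both, pointing to this frame's -x (to the robot), tips turned up 14 mm above the prong tops. Point: midway between the prongs at their top, 32 mm behind the tips' inner side, 51 mm before the wooden rail. x = into the rack
- hook2 (a point): middle double hook of the rack: two level prongs 8 mm thick, 46 mm clear between, 62 over both, pointing to this frame's -x (to the robot), tips turned up 14 mm above the prong tops. Point: midway between the prongs at their top, 32 mm behind the tips' inner side, 51 mm before the wooden rail. x = into the rack
- hook3 (a point): left, +y double hook of the rack: two level prongs 8 mm thick, 46 mm clear between, 62 over both, pointing to this frame's -x (to the robot), tips turned up 14 mm above the prong tops. Point: midway between the prongs at their top, 32 mm behind the tips' inner side, 51 mm before the wooden rail. x = into the rack
- rack: fixed rack: foot board 130 x 420 x 12 mm, two posts 195 mm either side of the middle, and a wooden rail carrying the three hooks 130 mm apart, prong tops 220 mm above the table; rail and posts end 12 mm above them. Origin on the table under the middle hook; y along the rack. A spare brass ingot, 60 x 84 x 8 mm, may lie flat on the bench in front of it and plays no part
- drawer (a joint): how far the bench cabinet's drawer stands out, m: 0 = fully shut (hard stop), 0.15 = fully out; about 1.5 N of friction, no spring or catch
- drawer_floor (a point): point on the drawer's floor, midway across, 54 mm behind its front board; moves with it; -x = out of the cabinet. Inside: 234 mm wide (y), from 54 mm before this point to 132 mm behind it, floor 20 mm above the table, side walls 44 mm high. Two tins fit side by side, handles across (along y), 57 mm either side of this point
- cabinet_front (a point): middle of the top front edge of the fixed wooden bench cabinet, 165 mm above the table; the cabinet, 270 mm wide (y), reaches 200 mm behind it (x) and has one deep drawer to the front (-x). A standing tin goes under its top with 15 mm to spare; only the part of the drawer pulled out beyond this edge can be loaded from above. A jar stands on its top at the back
- drawer_handle (a point): middle of the round brass bar handle of the drawer, 12 mm thick, 110 mm long, running along y, 135 mm above the table, 45 mm in front of the front board (266 mm wide, 15 to 151 mm above the table); moves with the drawer; -x points out of the cabinet
- pumice_jar: bystander, leave alone: amber jar with red cap, 40 mm wide, 50 mm high, on the foot board of the rack below the hooks; origin at its underside's centre
- hammer: bystander, leave alone: hammer lying near the robot; origin at its underside's centre
- driver: bystander, leave alone: screwdriver lying near the robot; origin at its underside's centre
- pliers: bystander, leave alone: red-handled pliers, 160 mm, lying near the robot; origin at its underside's centre
- mandrel: bystander, leave alone: ring mandrel, 270 mm steel taper with wooden handle, lying at the left; origin at its underside's centre
Things that resemble listed ones, but are neither listed nor needed, are in the scene too. Leave any brown or red look-alike of the part that bears tin4_mid alone.

How it is judged:
By the outcome, as a careful person would: the job done as asked, in the order asked, and still so for the second after the job is handed in, with the robot touching nothing.
Of tin1, tin2, tin3, tin4 only 3 to 4 are there at a start; the rules pass over those that are not, and their reading is None.
Of ingot1, ingot2, ingot3, ingot4 only 2 to 3 are there at a start; the rules pass over those that are not, and their reading is None.
At some moment in a run one of tin1, tin2, tin3, tin4 may be knocked a few centimetres aside while the robot is not near it.
It also fails if it takes over 210 s, if anything falls off the work surface, if the arm or the gripper's body presses on something with over 40 N, if the wrist force passes 120 N, or if a joint passes its speed limit or range.

## Working session

There is one attempt and no reset: what is moved stays moved. The work goes in short steps, Python scripts to look and compute and a tool call to move; the robot and the scene stay as the last step left them, time stands still between calls to the robot, and variables do not carry over. Pictures are saved under pics/ and viewed, at most 14 in all, crops included, and the job is handed in when it is done.

Besides the shell and the picture viewer there is one more tool, called after "Request:" in YAML: its name, and indented under it one key for each argument. step_arm: Moves the arm, as the interface text tells. Its arguments: {"type":"object","properties":{"claw":{"type":"array","items":{"type":"number"}},"dp":{"type":"array","items":{"type":"array","items":{"type":"number"}}},"roll":{"type":"array","items":{"type":"number"}},"force":{"type":"number"}},"required":["claw","dp","roll"]}

```bash
mkdir -p pics; ls; cat > h.py <<'E'
import numpy as np, cv2
from station import env
def snap(n,f):
    im=env.camera(n); cv2.imwrite('pics/'+f+'.png',im[:,:,::-1]); return im
def cam(n,st=None):
    c=env.calibration(n); K=np.array(c['intrinsics'])
    if 'rvec' in c:
        R=cv2.Rodrigues(np.array(c['rvec'],float))[0]; t=np.array(c['tvec'],float).ravel()
        return K,R.T,-R.T@t
    from scipy.spatial.transform import Rotation as Ro
    st=st or env.state()
    T=np.eye(4); T[:3,:3]=Ro.from_euler('xyz',st['tcp_rot'],degrees=True).as_matrix(); T[:3,3]=st['tool_pos']
    W=T@np.array(c['hand_eye']); return K,W[:3,:3],W[:3,3]
def ray(C,uv):
    K,R,o=C; return o,R@np.linalg.inv(K)@np.array([uv[0],uv[1],1.])
def onz(C,uv,z):
    o,d=ray(C,uv); return o+d*(z-o[2])/d[2]
def proj(C,p):
    K,R,o=C; q=K@(R.T@(np.array(p)-o)); return q[:2]/q[2]
def tri(C1,u1,C2,u2):
    o1,d1=ray(C1,u1);o2,d2=ray(C2,u2)
    s=np.linalg.lstsq(np.c_[d1,-d2],o2-o1,rcond=None)[0]
    a,b=o1+s[0]*d1,o2+s[1]*d2; return (a+b)/2,np.linalg.norm(a-b)
E
python3 - <<'E'
from h import *
print(env.state())
for n in ('scene','side','wrist'):
    snap(n,n+'0'); C=cam(n); print(n,C[0].round(0).tolist(),C[2].round(3),C[1][:,2].round(2))
E
```

```text
pics
{'time': 0.0, 'joint_pos': array([ 6.27029654e+01,  2.01239723e+01,  9.46778744e+01, -1.51484614e-04,
        6.52666101e+01, -4.84507273e+00]), 'joint_vel': array([ 0.02763469,  0.05866356, -0.00393507, -0.06876075, -0.08783021,
        0.01290256]), 'joint_torque': array([-1.27565920e-03, -5.06098616e+01, -2.91408169e+01, -2.34758718e-04,
        4.46547376e-03, -8.47882148e-06]), 'tool_pos': array([0.20985901, 0.5080395 , 0.24775578]), 'tcp_rot': array([-1.79931776e+02, -5.64495027e-03,  1.57548098e+02]), 'contact_force': array([ 0.18601886,  0.56241435, -0.09055885]), 'wrist_torque': array([ 0.00886276, -0.02991649, -0.0315698 ]), 'grasp_force': 0.0, 'gripper_width': 1.0010531300854766}
scene [[554.0, 0.0, 323.0], [0.0, 554.0, 237.0], [0.0, 0.0, 1.0]] [ 1.575 -0.128  1.135] [-0.75  0.12 -0.65]
side [[492.0, 0.0, 325.0], [0.0, 492.0, 239.0], [0.0, 0.0, 1.0]] [ 0.291 -0.755  1.024] [ 0.12  0.65 -0.75]
wrist [[425.0, 0.0, 319.0], [0.0, 425.0, 242.0], [0.0, 0.0, 1.0]] [0.145 0.534 0.373] [ 0.26 -0.11 -0.96]
```

View pics/scene0.png

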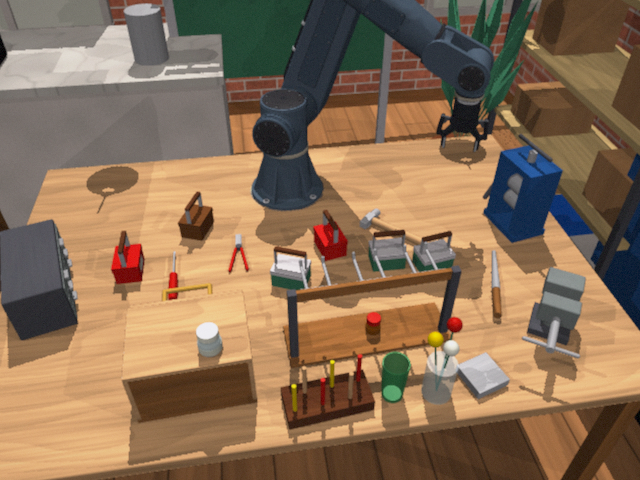

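View pics/side0.png

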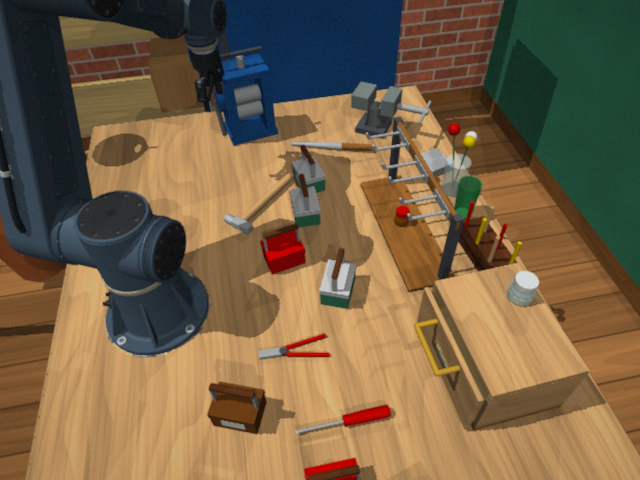

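The scene view shows three green tins, at (291,268), (388,250) and (434,250). Their look-alikes are red tins at (330,238) and (128,262) and a brown one at (196,218). The rack is at about (375,300) and the cabinet at (190,340) with its yellow handle at (187,290). I'll check the tins in a close crop.

```bash
python3 - <<'E'
import cv2,numpy as np
a=cv2.imread('pics/scene0.png');b=cv2.imread('pics/side0.png')
A=cv2.resize(a[220:370,265:465],None,fx=4,fy=4,interpolation=cv2.INTER_CUBIC)
cv2.imwrite('pics/cA.png',A)
B=cv2.resize(b[130:330,260:480],None,fx=3,fy=3,interpolation=cv2.INTER_CUBIC)
cv2.imwrite('pics/cB.png',B)
E
```

```text
(no output)
```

View pics/cA.png

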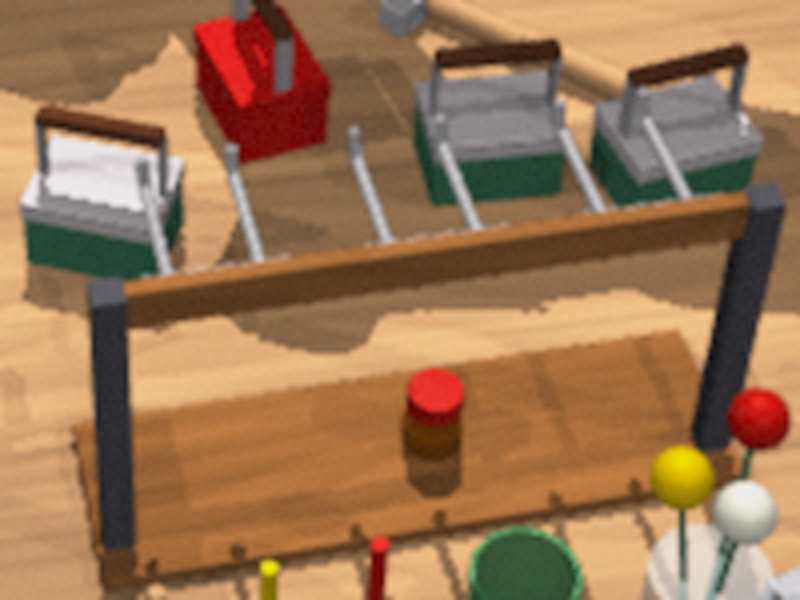

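View pics/cB.png

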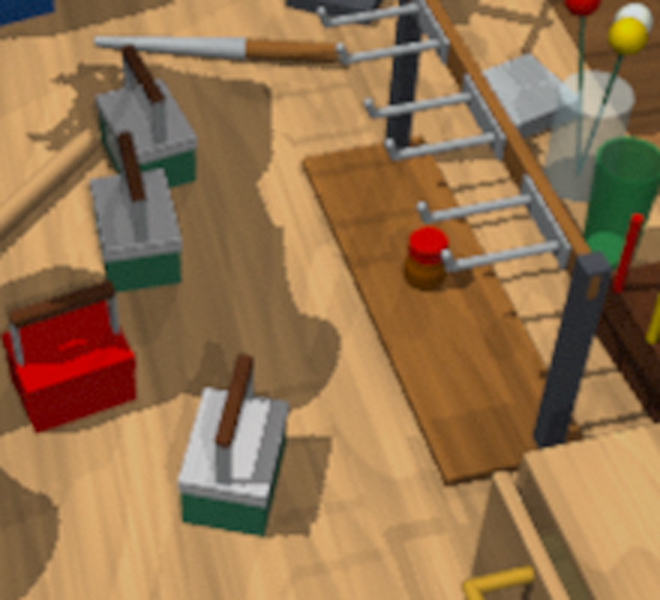

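The crops show three green tins with grey lids and brown bars: crop A bars at (38..163,123), (437..560,53), (629..746,65). The red tin stands apart. There are six hook tips, matched in both crops.

```bash
python3 - <<'E'
from h import *
S,D=cam('scene'),cam('side')
sa=lambda p:(p[0]/4+265,p[1]/4+220); sb=lambda p:(p[0]/3+260,p[1]/3+130)
T={'A':([(38,113),(163,133)],[(226,440),(244,357)]),'B':([(437,57),(560,49)],[(140,197),(125,138)]),'C':([(629,77),(746,52)],[(153,98),(130,50)])}
for k,(a,b) in T.items():
    for C,f,q in((S,sa,a),(D,sb,b)):
        P=[onz(C,f(p),.114) for p in q]; d=P[1]-P[0]
        print(k,((P[0]+P[1])/2).round(3),'len',np.linalg.norm(d).round(3),'ang',np.degrees(np.arctan2(d[1],d[0])).round(1))
tips=[((142,165),(449,262)),((232,150),(424,208)),((354,133),(393,150)),((438,125),(371,104)),((562,132),(341,52)),((648,122),(323,12))]
P=[]
for a,b in tips:
    p,e=tri(S,sa(a),D,sb(b)); P.append(p); print(p.round(3),e.round(3))
P=np.array(P); c=P.mean(0); v=P[5]-P[0]; print(c,np.degrees(np.arctan2(v[1],v[0])))
print('posts',[onz(S,sa(p),.232).round(3) for p in((110,290),(765,195))])
print('tips on plane',[onz(S,sa(a),.234).round(3) for a,b in tips],[onz(D,sb(b),.234).round(3) for a,b in tips])
a=cv2.imread('pics/scene0.png');b=cv2.imread('pics/side0.png')
A=cv2.resize(a[270:430,110:270],None,fx=2.5,fy=2.5,interpolation=cv2.INTER_CUBIC)
B=cv2.resize(b[260:440,400:600],None,fx=2,fy=2,interpolation=cv2.INTER_CUBIC)
o=np.zeros((400,800,3),np.uint8);o[:,:400]=A;o[:360,400:]=B;cv2.imwrite('pics/cab.png',o)
E
```

```text
A [ 0.45  -0.036  0.114] len 0.089 ang 68.0
A [ 0.452 -0.037  0.114] len 0.086 ang 67.9
B [0.419 0.252 0.114] len 0.089 ang 87.0
B [0.419 0.248 0.114] len 0.082 ang 89.8
C [0.451 0.382 0.114] len 0.091 ang 98.6
C [0.451 0.38  0.114] len 0.079 ang 96.5
[ 0.617 -0.028  0.226] 0.006
[0.615 0.027 0.229] 0.004
[0.611 0.101 0.228] 0.008
[0.61  0.156 0.229] 0.002
[0.61  0.238 0.216] 0.007
[0.609 0.293 0.217] 0.01
[0.61193554 0.13122019 0.22419085] 91.48869141088015
posts [array([ 0.719, -0.057,  0.232]), array([0.701, 0.331, 0.232])]
tips on plane [array([ 0.623, -0.027,  0.234]), array([0.618, 0.028, 0.234]), array([0.614, 0.103, 0.234]), array([0.615, 0.155, 0.234]), array([0.632, 0.227, 0.234]), array([0.631, 0.281, 0.234])] [array([ 0.614, -0.039,  0.234]), array([0.613, 0.02 , 0.234]), array([0.609, 0.09 , 0.234]), array([0.608, 0.149, 0.234]), array([0.602, 0.221, 0.234]), array([0.602, 0.279, 0.234])]
```

View pics/cab.png

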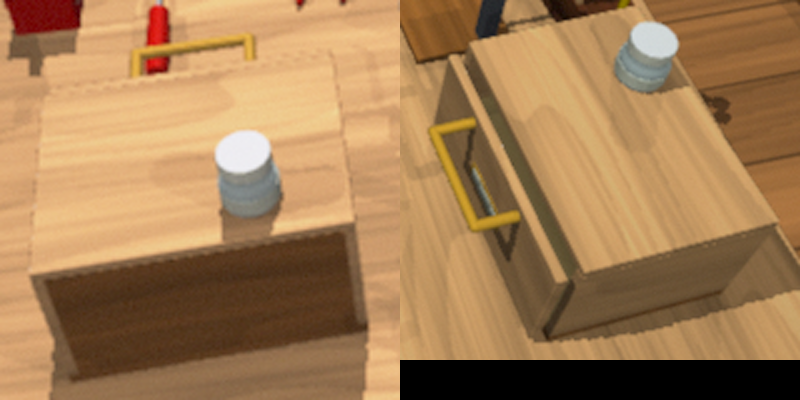

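The crop shows the drawer standing out slightly. Its handle runs from (135,52) to (252,40) in the left crop and from (433,130) to (475,225) in the right one. The cabinet's top front edge runs from (467,42) to (583,272) in the right crop.

```bash
python3 - <<'E'
from h import *
S,D=cam('scene'),cam('side')
sa=lambda p:(p[0]/2.5+110,p[1]/2.5+270); sb=lambda p:(p[0]/2+200,p[1]/2+260)
for n,z,a,b in (('handle',.138,[(135,50),(252,38)],[(475,225),(433,130)]),('edge',.165,[(48,85),(333,55)],[(583,272),(467,42)]),('back',.165,[(35,272),(352,230)],[(775,225)])):
  for C,f,q in((S,sa,a),(D,sb,b)):
    P=[onz(C,f(p),z) for p in q]; d=P[-1]-P[0]
    print(n,[p.round(3) for p in P],(sum(P)/len(P)).round(3),np.linalg.norm(d).round(3),np.degrees(np.arctan2(d[1],d[0])).round(1))
  
E
```

```text
handle [array([ 0.573, -0.363,  0.138]), array([ 0.574, -0.248,  0.138])] [ 0.574 -0.305  0.138] 0.114 89.6
handle [array([ 0.576, -0.364,  0.138]), array([ 0.57 , -0.254,  0.138])] [ 0.573 -0.309  0.138] 0.11 92.9
edge [array([ 0.634, -0.434,  0.165]), array([ 0.636, -0.168,  0.165])] [ 0.635 -0.301  0.165] 0.266 89.6
edge [array([ 0.646, -0.44 ,  0.165]), array([ 0.633, -0.171,  0.165])] [ 0.64  -0.306  0.165] 0.268 92.9
back [array([ 0.845, -0.423,  0.165]), array([ 0.843, -0.162,  0.165])] [ 0.844 -0.293  0.165] 0.261 90.5
back [array([ 0.84 , -0.434,  0.165])] [ 0.84  -0.434  0.165] 0.0 0.0
```

Request:
step_arm:
  claw: [1, 1, 1, 1, 1, 1, 1, 1, 1, 1]
  dp:
    - [0.03, -0.05, 0.1]
    - [0.65, -0.58, 0.34]
    - [0.65, -0.58, 0.34]
    - [0.65, -0.58, 0.34]
    - [0.65, -0.58, 0.34]
    - [0.65, -0.58, 0.34]
    - [0.65, -0.58, 0.34]
    - [0.65, -0.58, 0.34]
    - [0.65, -0.58, 0.34]
    - [0.65, -0.58, 0.34]
  roll: [-0.1, -1, -1, -1, -1, -1, -1, -1, -1, -1]
  force: 60

```text
time: 1.4
tool_pos: [0.6019, 0.1579, 0.4522]
tcp_rot: [180.0, 0.0, 97.4]
contact_force: [-0.1, 0.7, -0.5]
gripper_width: 1.0
grasp_force: 0.0
```

```bash
python3 - <<'E'
from h import *
st=env.state(); print(st['time'],st['tool_pos'],st['tcp_rot'],st['contact_force'],st['joint_pos'])
snap('wrist','w1')
C=cam('wrist',st)
for p in [(.614,-.03,.234),(.605,.28,.234),(.419,.25,.114),(.451,.381,.114),(.45,-.036,.114)]: print(proj(C,p).round())
E
```

```text
1.4 [0.60192898 0.157853   0.45223663] [1.79996894e+02 1.79968600e-02 9.73768564e+01] [-0.12291409  0.73020598 -0.47420786] [ 1.04164788e+01  2.18028103e+01  6.43202605e+01 -1.81777998e-02
  9.38747815e+01  3.03839312e+00]
[306. 403.]
[343.  48.]
[152.  73.]
[189. -71.]
[173. 328.]
```

View pics/w1.png

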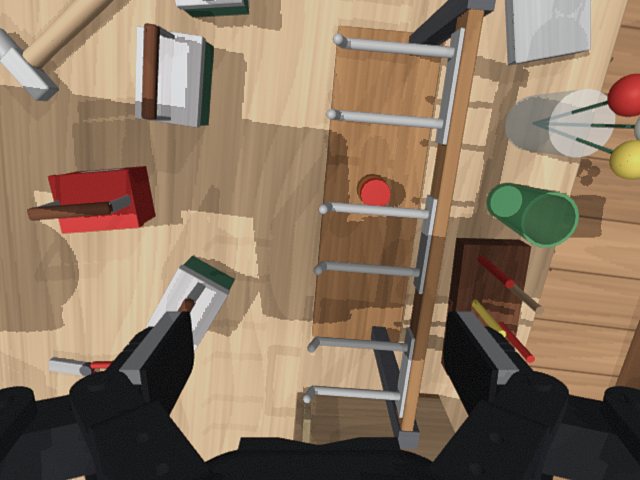

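Wrist view: the hook tips, left to right side, are at (341,41), (333,115), (323,209), (319,268), (312,345) and (308,396). Tin B's bar is at (150,70) and tin A's at about (190,305).

```bash
python3 - <<'E'
from h import *
st=env.state(); C=cam('wrist',st)
t=[(308,396),(312,345),(319,268),(323,209),(333,115),(341,41)]
P=np.array([onz(C,p,.230) for p in t]); print(P.round(3))
f=np.polyfit(P[:,1],P[:,0],1); yaw=-np.degrees(np.arctan(f[0])); print('yaw',yaw)
u=np.array([np.cos(np.radians(yaw)),np.sin(np.radians(yaw))])
for i in (0,2,4): print('hook',(P[i:i+2,:2].mean(0)+.036*u).round(4))
P=[onz(C,p,.114) for p in((150,118),(150,25))];d=P[1]-P[0];print('B',(P[0]+P[1])/2,np.degrees(np.arctan2(d[1],d[0])),np.linalg.norm(d))
E
```

```text
[[ 0.616 -0.025  0.23 ]
 [ 0.613  0.029  0.23 ]
 [ 0.609  0.104  0.23 ]
 [ 0.606  0.156  0.23 ]
 [ 0.604  0.232  0.23 ]
 [ 0.603  0.285  0.23 ]]
yaw 2.449278597530347
hook [0.65   0.0037]
hook [0.6436 0.1319]
hook [0.6392 0.26  ]
B [0.4170079  0.25025682 0.114     ] 91.07148092149076 0.08887253571035167
```

Request:
step_arm:
  claw: [1, 1, 1, 1, 1, 1, 1, 1, 1, 1]
  dp:
    - [-0.25, 0.368, -0.42]
    - [-0.25, 0.368, -0.42]
    - [-0.25, 0.368, -0.42]
    - [-0.25, 0.368, -0.42]
    - [-0.25, 0.368, -0.42]
    - [-0.25, 0.368, -0.42]
    - [-0.25, 0.368, -0.42]
    - [-0.25, 0.368, -0.57]
    - [-0.25, 0.368, -0.57]
    - [-0.25, 0.368, -0.57]
  roll: [0, 0, 0, 0, 0, 0, 0, 0, 0, 0]

```text
time: 2.7
tool_pos: [0.4491, 0.3806, 0.1094]
tcp_rot: [-179.9, 0.1, 97.6]
contact_force: [0.4, -0.5, 0.8]
gripper_width: 1.0
grasp_force: 0.0
```

Request:
step_arm:
  claw: [-1, -1, -1, -1, -1, -1, -1, -1, -1, -1]
  dp:
    - [0, 0, 0]
    - [0, 0, 0]
    - [0, 0, 0]
    - [0, 0, 0]
    - [0, 0, 0.08]
    - [0, 0, 0.15]
    - [0, 0, 0.15]
    - [0, 0, 0.15]
    - [0, 0, 0.15]
    - [0, 0, 0.15]
  roll: [0, 0, 0, 0, 0, 0, 0, 0, 0, 0]

```text
time: 3.95
tool_pos: [0.4496, 0.3809, 0.1991]
tcp_rot: [-179.9, 0.1, 97.5]
contact_force: [-0.7, 0.4, -5.8]
gripper_width: 0.151
grasp_force: 61.3
```

Request:
step_arm:
  claw: [-1, -1, -1, -1, -1, -1, -1, -1, -1, -1]
  dp:
    - [0, 0, 0.08]
    - [0.04, -0.05, 0.08]
    - [0.08, -0.1, 0.08]
    - [0.11, -0.15, 0.08]
    - [0.15, -0.208, 0.082]
    - [0.15, -0.208, 0.082]
    - [0.15, -0.208, 0.082]
    - [0.15, -0.208, 0.082]
    - [0.15, -0.208, 0.082]
    - [0.15, -0.208, 0.082]
  roll: [0, 0, -0.085, -0.085, -0.085, -0.085, -0.085, -0.085, -0.085, -0.085]

```text
time: 5.2
tool_pos: [0.5398, 0.2567, 0.2495]
tcp_rot: [-180.0, -0.0, 92.5]
contact_force: [0.9, 0.6, -5.6]
gripper_width: 0.146
grasp_force: 61.5
```

```bash
python3 - <<'E'
from h import *
st=env.state(); print(st['tool_pos'],st['tcp_rot'],st['contact_force'])
snap('wrist','w2'); snap('side','s2')
b=cv2.imread('pics/side2.png') if 0 else cv2.imread('pics/s2.png')
w=cv2.imread('pics/w2.png')
o=np.zeros((480,800,3),np.uint8);o[:,:400]=cv2.resize(b[80:280,260:427],(400,480));o[:300,400:]=cv2.resize(w,(400,300));cv2.imwrite('pics/c2.png',o)
E
```

```text
[0.53978218 0.25667563 0.24949841] [-1.79998814e+02 -6.86688337e-04  9.24862191e+01] [ 0.86905958  0.5500319  -5.58621653]
```

View pics/c2.png

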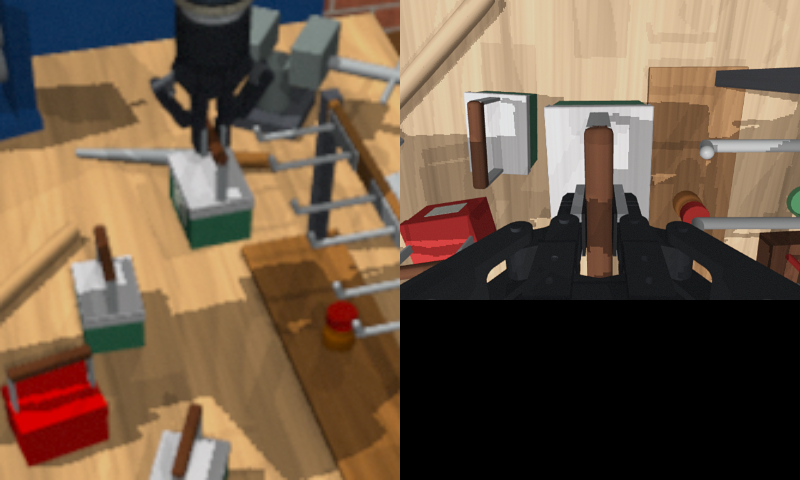

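The composite shows the tin held level before hook 3, with its prong tips in the wrist view at (706,150) and (700,222) straddling the bar middle. I'll insert it and lower.

Request:
step_arm:
  claw: [-1, -1, -1, -1, -1, -1, -1, -1, -1, -1]
  dp:
    - [0.03, 0.001, 0]
    - [0.06, 0.003, 0]
    - [0.09, 0.004, 0]
    - [0.12, 0.005, 0]
    - [0.157, 0.007, 0]
    - [0.157, 0.007, 0]
    - [0.157, 0.007, 0]
    - [0.157, 0.007, -0.02]
    - [0.157, 0.007, -0.04]
    - [0.157, 0.007, -0.04]
  roll: [0, 0, 0, 0, 0, 0, 0, 0, 0, 0]

```text
time: 6.55
tool_pos: [0.6338, 0.2605, 0.2249]
tcp_rot: [-180.0, 0.0, 92.5]
contact_force: [-0.4, 0.2, -3.5]
gripper_width: 0.147
grasp_force: 61.7
```

Request:
step_arm:
  claw: [-1, -1, 0, 0, 0, 0, 0, 0, 0, 0]
  dp:
    - [0, 0, -0.003]
    - [0, 0, -0.003]
    - [0, 0, -0.003]
    - [0, 0, -0.003]
    - [0, 0, -0.003]
    - [0, 0, -0.003]
    - [0, 0, 0.04]
    - [0, 0, 0.08]
    - [0, 0, 0.16]
    - [0, 0, 0.26]
  roll: [0, 0, 0, 0, 0, 0, 0, 0, 0, 0]

```text
time: 7.8
tool_pos: [0.6338, 0.2604, 0.382]
tcp_rot: [-179.9, 0.0, 92.4]
contact_force: [1.3, -1.1, 1.0]
gripper_width: 0.498
grasp_force: 0.0
```

```bash
python3 - <<'E'
from h import *
st=env.state(); print(st['tool_pos'],st['contact_force'],st['gripper_width'])
snap('side','s3');a=snap('scene','sc3')
b=cv2.imread('pics/s3.png'); a=cv2.imread('pics/sc3.png')
o=np.zeros((480,800,3),np.uint8);o[:,:400]=cv2.resize(b[90:290,260:427],(400,480));o[:,400:]=cv2.resize(a[200:320,380:480],(400,480));cv2.imwrite('pics/c3.png',o)
E
```

```text
[0.63383246 0.26037388 0.38204287] [ 1.26181437 -1.07417419  1.02769463] 0.4984365837816853
```

View pics/c3.png

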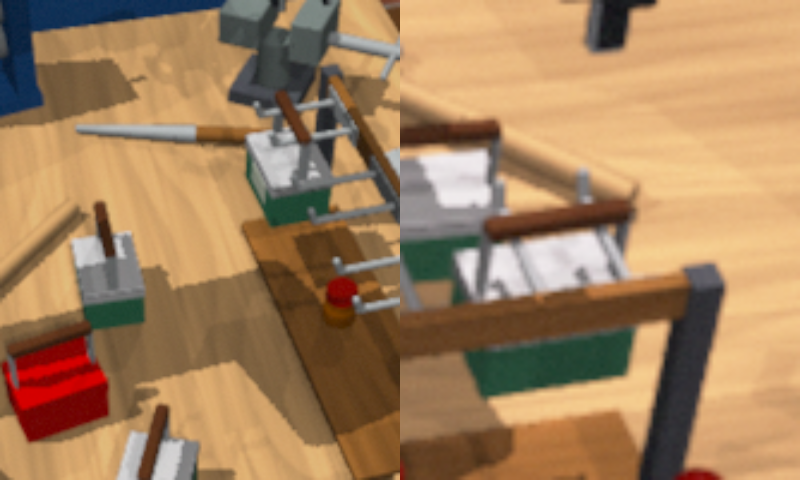

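The tin hangs across both prongs of hook 3, and tin B hasn't moved: its bar in the left crop is at (100..112,205..250). Next is B.

Request:
step_arm:
  claw: [1, 1, 1, 1, 1, 1, 1, 1, 1, 1]
  dp:
    - [-0.1, 0, 0]
    - [-0.2, -0.01, 0]
    - [-0.36, -0.017, -0.3]
    - [-0.36, -0.017, -0.3]
    - [-0.36, -0.017, -0.3]
    - [-0.36, -0.017, -0.3]
    - [-0.36, -0.017, -0.3]
    - [-0.36, -0.017, -0.452]
    - [-0.36, -0.017, -0.452]
    - [-0.36, -0.017, -0.452]
  roll: [-0.035, -0.035, -0.035, -0.035, -0.035, -0.035, -0.035, -0.035, -0.035, -0.035]

```text
time: 9.15
tool_pos: [0.4183, 0.2502, 0.1097]
tcp_rot: [-179.9, 0.0, 90.3]
contact_force: [-0.4, 1.0, 0.5]
gripper_width: 1.0
grasp_force: 0.0
```

Request:
step_arm:
  claw: [-1, -1, -1, -1, -1, -1, -1, -1, -1, -1]
  dp:
    - [0, 0, 0]
    - [0, 0, 0]
    - [0, 0, 0]
    - [0, 0, 0]
    - [0, 0, 0.08]
    - [0, 0, 0.15]
    - [0, 0, 0.15]
    - [0, 0, 0.15]
    - [0, 0, 0.15]
    - [0, 0, 0.15]
  roll: [0, 0, 0, 0, 0, 0, 0, 0, 0, 0]

```text
time: 10.4
tool_pos: [0.4178, 0.2501, 0.1993]
tcp_rot: [-179.9, 0.0, 90.3]
contact_force: [-0.3, 0.1, -4.9]
gripper_width: 0.15
grasp_force: 63.0
```

Request:
step_arm:
  claw: [-1, -1, -1, -1, -1, -1, -1, -1, -1, -1]
  dp:
    - [0, 0, 0.08]
    - [0.05, -0.05, 0.08]
    - [0.1, -0.1, 0.08]
    - [0.16, -0.15, 0.08]
    - [0.212, -0.203, 0.082]
    - [0.212, -0.203, 0.082]
    - [0.212, -0.203, 0.082]
    - [0.212, -0.203, 0.082]
    - [0.212, -0.203, 0.082]
    - [0.212, -0.203, 0.082]
  roll: [0, 0, 0.035, 0.035, 0.035, 0.035, 0.035, 0.035, 0.035, 0.035]

```text
time: 11.65
tool_pos: [0.5452, 0.1289, 0.2496]
tcp_rot: [180.0, -0.0, 92.5]
contact_force: [-0.4, 0.9, -5.1]
gripper_width: 0.151
grasp_force: 62.9
```

Request:
step_arm:
  claw: [-1, -1, -1, -1, -1, -1, -1, -1, -1, -1]
  dp:
    - [0.03, 0.001, 0]
    - [0.06, 0.003, 0]
    - [0.09, 0.004, 0]
    - [0.12, 0.005, 0]
    - [0.157, 0.007, 0]
    - [0.157, 0.007, 0]
    - [0.157, 0.007, 0]
    - [0.157, 0.007, -0.02]
    - [0.157, 0.007, -0.042]
    - [0.157, 0.007, -0.042]
  roll: [0, 0, 0, 0, 0, 0, 0, 0, 0, 0]

```text
time: 12.9
tool_pos: [0.6395, 0.1328, 0.2247]
tcp_rot: [180.0, -0.0, 92.5]
contact_force: [-2.7, 0.1, 3.1]
gripper_width: 0.147
grasp_force: 64.1
```

Request:
step_arm:
  claw: [-1, 0, 0, 0, 0, 0, 0, 0, 0, 0]
  dp:
    - [0, 0, 0]
    - [0, 0, 0]
    - [0, 0, 0]
    - [0, 0, 0]
    - [0, 0, 0]
    - [0, 0, 0.04]
    - [0, 0, 0.08]
    - [0, 0, 0.16]
    - [0, 0, 0.26]
    - [0, 0, 0.26]
  roll: [0, 0, 0, 0, 0, 0, 0, 0, 0, 0]

```text
time: 14.15
tool_pos: [0.6406, 0.1329, 0.3856]
tcp_rot: [179.5, -0.0, 92.5]
contact_force: [-0.1, -0.7, 0.2]
gripper_width: 0.498
grasp_force: 0.0
```

```bash
python3 - <<'E'
from h import *
st=env.state(); print(st['tool_pos'],st['contact_force'],st['gripper_width'])
snap('side','s4');a=snap('scene','sc4')
b=cv2.imread('pics/s4.png'); a=cv2.imread('pics/sc4.png')
o=np.zeros((480,800,3),np.uint8);o[:,:400]=cv2.resize(b[120:320,270:437],(400,480));o[:,400:]=cv2.resize(a[220:340,265:465],(400,240)).repeat(1,0)[[i//2 for i in range(480)]];cv2.imwrite('pics/c4.png',o)
E
```

```text
[0.64061629 0.13289584 0.38561659] [-0.10987013 -0.65807966  0.15834794] 0.4983983294633249
```

View pics/c4.png

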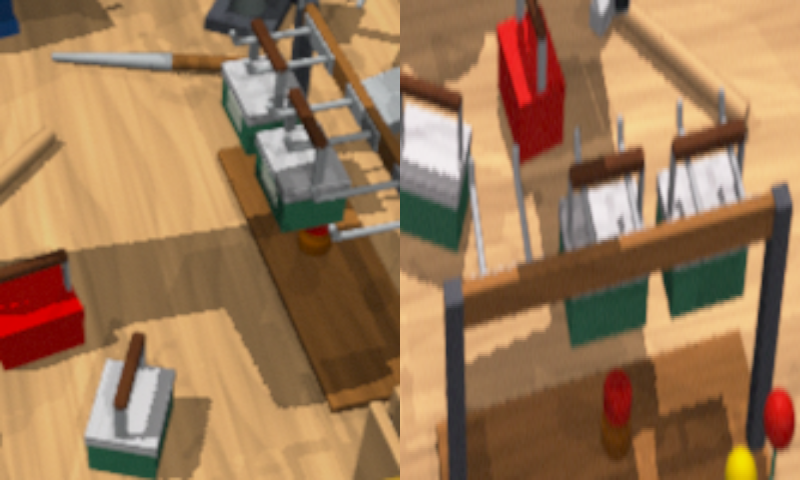

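Both tins hang on the hooks. Tin A has been knocked: its bar is now at (138,337)–(122,405) in the left crop, so I'll measure it again.

```bash
python3 - <<'E'
from h import *
D=cam('side');S=cam('scene')
P=[onz(D,p,.114) for p in((320.9,289.1),(327.6,260.7))];d=P[1]-P[0]
print(P,(P[0]+P[1])/2,np.degrees(np.arctan2(d[1],d[0])),np.linalg.norm(d)); print(onz(S,(296,243),.114))
E
```

```text
[array([ 0.39644991, -0.10434025,  0.114     ]), array([ 0.42817605, -0.02609677,  0.114     ])] [ 0.41231298 -0.06521851  0.114     ] 67.92844814000172 0.08443098211557741
[ 0.42048205 -0.01610678  0.114     ]
```

Request:
step_arm:
  claw: [1, 1, 1, 1, 1, 1, 1, 1, 1, 1]
  dp:
    - [-0.1, -0.02, 0]
    - [-0.2, -0.1, 0]
    - [-0.38, -0.325, -0.217]
    - [-0.38, -0.325, -0.217]
    - [-0.38, -0.325, -0.217]
    - [-0.38, -0.325, -0.217]
    - [-0.38, -0.325, -0.217]
    - [-0.38, -0.325, -0.217]
    - [-0.38, -0.325, -0.217]
    - [-0.38, -0.325, -0.217]
  roll: [0, -0.1, -0.408, -0.408, -0.408, -0.408, -0.408, -0.408, -0.408, -0.408]

```text
time: 15.5
tool_pos: [0.412, -0.0618, 0.2503]
tcp_rot: [180.0, -0.0, 68.0]
contact_force: [0.1, -0.3, -0.0]
gripper_width: 1.003
grasp_force: 0.0
```

```bash
python3 - <<'E'
from h import *
st=env.state(); print(st['tool_pos'],st['tcp_rot'],st['contact_force'])
w=snap('wrist','w5'); C=cam('wrist',st)
h=cv2.cvtColor(w,cv2.COLOR_RGB2HSV)
m=((h[...,0]<14)&(h[...,1]>110)&(h[...,2]<150)&(h[...,2]>40)).astype(np.uint8)
n,l,s,c=cv2.connectedComponentsWithStats(m)
for i in np.argsort(-s[1:,4])[:5]+1:
    r=cv2.minAreaRect(np.argwhere(l==i)[:,::-1].astype(np.float32)); b=cv2.boxPoints(r)
    if np.linalg.norm(b[0]-b[1])<np.linalg.norm(b[1]-b[2]): e=[(b[0]+b[1])/2,(b[2]+b[3])/2]
    else: e=[(b[1]+b[2])/2,(b[3]+b[0])/2]
    P=[onz(C,p,.114) for p in e]; d=P[1]-P[0]
    print(s[i],((P[0]+P[1])/2).round(3),np.linalg.norm(d).round(3),np.degrees(np.arctan2(d[1],d[0])).round(1)%180)
E
```

```text
[ 0.41201617 -0.06183354  0.25030943] [ 1.79973701e+02 -6.19407584e-03  6.80288647e+01] [ 0.09976191 -0.31072305 -0.02569263]
[   57     0   170   139 10012] [0.354 0.066 0.114] 0.087 11.099999999999994
[  12    0  124   93 3976] [0.326 0.096 0.114] 0.084 12.300000000000011
[ 304  163   25  140 2780] [ 0.41  -0.063  0.114] 0.092 66.3
[ 551   28   89   92 2209] [ 0.599 -0.035  0.114] 0.05 165.9
[255 345 101  22 496] [ 0.371 -0.14   0.114] 0.071 165.6
```

Request:
step_arm:
  claw: [1, 1, 1, 1, -1, -1, -1, -1, -1, -1]
  dp:
    - [-0.002, -0.002, -0.1]
    - [-0.002, -0.002, -0.2]
    - [-0.002, -0.002, -0.233]
    - [-0.002, -0.002, -0.233]
    - [-0.002, -0.002, -0.233]
    - [-0.002, -0.002, -0.233]
    - [-0.002, -0.002, -0.233]
    - [-0.002, -0.002, -0.233]
    - [-0.002, -0.002, -0.233]
    - [-0.002, -0.002, -0.233]
  roll: [-0.01, -0.01, -0.01, -0.01, -0.01, -0.01, -0.01, -0.01, -0.01, -0.01]

```text
time: 16.8
tool_pos: [0.4105, -0.0635, 0.1107]
tcp_rot: [180.0, 0.0, 67.4]
contact_force: [-2.9, -0.2, 7.2]
gripper_width: 0.151
grasp_force: 58.5
```

Request:
step_arm:
  claw: [-1, -1, -1, -1, -1, -1, -1, -1, -1, -1]
  dp:
    - [0, 0, 0.03]
    - [0, 0, 0.06]
    - [0, 0, 0.06]
    - [0, 0, 0.06]
    - [0, 0, 0.06]
    - [0, 0, 0.06]
    - [0, 0, 0.06]
    - [0, 0, 0.06]
    - [0, 0, 0.06]
    - [0, 0, 0.06]
  roll: [0, 0, 0, 0, 0, 0, 0, 0, 0, 0]

```text
time: 18.05
tool_pos: [0.4104, -0.0635, 0.1463]
tcp_rot: [180.0, -0.0, 67.4]
contact_force: [-0.6, -0.2, -1.7]
gripper_width: 0.151
grasp_force: 58.9
```

The tin in hand weighs 1.7 N, so it is empty. I'll set it down and check the screwdriver against the drawer's path.

Request:
step_arm:
  claw: [-1, -1, -1, -1, 1, 1, 1, 1, 1, 1]
  dp:
    - [0, 0, -0.03]
    - [0, 0, -0.058]
    - [0, 0, -0.058]
    - [0, 0, -0.058]
    - [0, 0, -0.058]
    - [0, 0, -0.058]
    - [0, 0, -0.058]
    - [0, 0, 0.02]
    - [0, 0, 0.12]
    - [0, 0, 0.17]
  roll: [0, 0, 0, 0, 0, 0, 0, 0, 0, 0]

```text
time: 19.3
tool_pos: [0.4109, -0.0636, 0.2512]
tcp_rot: [179.8, -0.0, 67.4]
contact_force: [-0.5, -0.4, -0.4]
gripper_width: 1.003
grasp_force: 0.0
```

```bash
python3 - <<'E'
from h import *
D=cam('side');S=cam('scene')
w=snap('side','s6')
h=cv2.cvtColor(w,cv2.COLOR_RGB2HSV)
m=(((h[...,0]<6)|(h[...,0]>174))&(h[...,1]>170)&(h[...,2]>70)).astype(np.uint8)
n,l,s,c=cv2.connectedComponentsWithStats(m)
for i in range(1,n):
    if s[i,4]>60:
        q=np.argwhere(l==i)[:,::-1]; a,b=q[q[:,0].argmin()],q[q[:,0].argmax()]
        print(s[i],onz(D,a,.01).round(3),onz(D,b,.01).round(3))
print('tip',onz(D,(298,431),.003))
st=env.state(); print(st['tool_pos'],st['contact_force'])
E
```

```text
[448 123  12  12 114] [0.966 0.544 0.01 ] [1.007 0.546 0.01 ]
[464 201  10  27  84] [0.848 0.109 0.01 ] [0.906 0.184 0.01 ]
[497 223  10  26  65] [0.902 0.009 0.01 ] [0.961 0.08  0.01 ]
[ 261  230   44   44 1285] [0.278 0.165 0.01 ] [0.39  0.115 0.01 ]
[286 334  40  16 157] [ 0.298 -0.172  0.01 ] [ 0.392 -0.162  0.01 ]
[286 352  43   5 168] [ 0.295 -0.19   0.01 ] [ 0.39 -0.21  0.01]
[343 406  48  20 558] [ 0.391 -0.357  0.01 ] [ 0.488 -0.373  0.01 ]
[304 458  53  22 407] [ 0.293 -0.446  0.01 ] [ 0.395 -0.456  0.01 ]
[331 474  26   6  81] [ 0.341 -0.475  0.01 ] [ 0.388 -0.484  0.01 ]
tip [ 0.29337144 -0.36812211  0.003     ]
[ 0.41198291 -0.06384985  0.25367629] [ 1.78382784 -1.1053891   4.38997034]
```

Request:
step_arm:
  claw: [1, 0, -0.2, -0.2, -0.2, -0.2, -0.2, -0.2, -0.2, -0.2]
  dp:
    - [0, 0, 0.08]
    - [0.27, -0.406, 0.08]
    - [0.27, -0.406, 0.08]
    - [0.27, -0.406, 0.08]
    - [0.27, -0.406, 0.08]
    - [0.27, -0.406, 0.08]
    - [0.27, -0.406, 0.08]
    - [0.27, -0.406, 0.08]
    - [0.27, -0.406, 0.08]
    - [0.27, -0.406, 0.08]
  roll: [0, 0.1, 0.41, 0.41, 0.41, 0.41, 0.41, 0.41, 0.41, 0.41]

```text
time: 20.6
tool_pos: [0.5723, -0.3064, 0.2968]
tcp_rot: [180.0, 0.0, 92.0]
contact_force: [0.0, -0.0, 0.1]
gripper_width: 0.401
grasp_force: 0.0
```

```bash
python3 - <<'E'
from h import *
st=env.state(); print(st['tool_pos'],st['tcp_rot'],st['contact_force'])
w=snap('wrist','w7'); C=cam('wrist',st)
for p in [(.573,-.307,.138),(.638,-.17,.165)]: print(proj(C,p))
E
```

```text
[ 0.57225543 -0.3064353   0.29677301] [1.79977615e+02 1.64095891e-02 9.20113076e+01] [ 0.04481991 -0.0261885   0.05382483]
[319.1970823  225.46636236]
[448.57417631  -4.9471724 ]
```

View pics/w7.png

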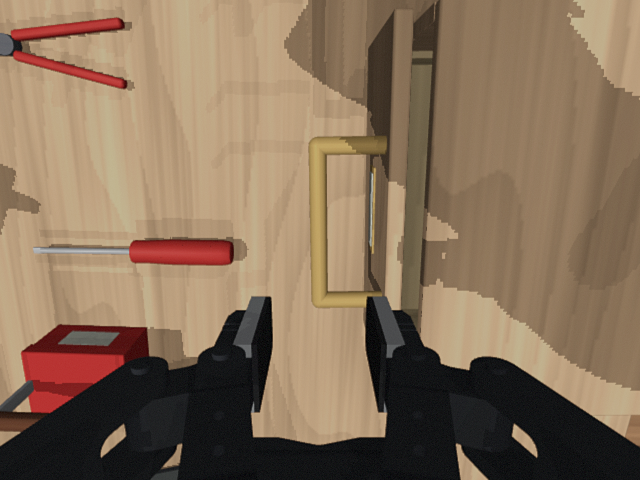

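Wrist view: the handle bar is at (318, 145–300). The board's top edge spans columns 390–411, the cabinet edge is at about column 435 and the driver's end is at (233,252).

```bash
python3 - <<'E'
from h import *
st=env.state(); C=cam('wrist',st)
for n,p,z in [('h1',(318,140),.138),('h2',(319,303),.138),('bi top',(411,15),.151),('bi low',(400,300),.151),('bo',(393,15),.151),('cab',(438,10),.165),('cab2',(420,320),.165),('drv',(234,252),.012),('drvtop',(214,240),.0),('drvb',(214,265),.0)]: print(n,onz(C,p,z).round(4))
E
```

```text
h1 [ 0.5702 -0.2499  0.138 ]
h2 [ 0.5749 -0.365   0.138 ]
bi top [ 0.6213 -0.1775  0.151 ]
bi low [ 0.6306 -0.355   0.151 ]
bo [ 0.611  -0.1778  0.151 ]
cab [ 0.6331 -0.1776  0.165 ]
cab2 [ 0.6421 -0.3629  0.165 ]
drv [ 0.4892 -0.3687  0.012 ]
drvtop [ 0.4665 -0.3603  0.    ]
drvb [ 0.4656 -0.3876  0.    ]
```

Request:
step_arm:
  claw: [-0.2, -0.2, -0.2, -0.2, -0.2, -1, -1, -1, -1, -1]
  dp:
    - [0, 0, -0.09]
    - [0, 0, -0.18]
    - [0, 0, -0.25]
    - [0, 0, -0.275]
    - [0, 0, -0.275]
    - [0, 0, -0.275]
    - [0, 0, -0.275]
    - [0, 0, -0.275]
    - [0, 0, -0.275]
    - [0, 0, -0.275]
  roll: [0.01, 0.01, 0.01, 0.01, 0.01, 0.01, 0.01, 0.01, 0.01, 0.01]

```text
time: 21.9
tool_pos: [0.5732, -0.3076, 0.1335]
tcp_rot: [179.8, 0.1, 92.6]
contact_force: [-0.1, 0.8, 7.3]
gripper_width: 0.116
grasp_force: 58.5
```

Request:
step_arm:
  claw: [-1, -1, -1, -1, -1, -1, -1, -1, -1, -1]
  dp:
    - [-0.02, -0.001, 0]
    - [-0.05, -0.002, 0]
    - [-0.08, -0.004, 0]
    - [-0.11, -0.005, 0]
    - [-0.14, -0.006, 0]
    - [-0.165, -0.008, 0]
    - [-0.186, -0.008, 0]
    - [-0.186, -0.008, 0]
    - [-0.186, -0.008, 0]
    - [-0.186, -0.008, 0]
  roll: [0, 0, 0, 0, 0, 0, 0, 0, 0, 0]

```text
time: 23.15
tool_pos: [0.4614, -0.3129, 0.1334]
tcp_rot: [179.8, 0.2, 92.6]
contact_force: [-1.2, -1.7, 11.1]
gripper_width: 0.117
grasp_force: 59.6
```

Request:
step_arm:
  claw: [-0.2, -0.2, -0.2, -0.2, -0.2, -0.2, 1, 1, 1, 1]
  dp:
    - [0, 0, 0]
    - [0, 0, 0]
    - [0, 0, 0.09]
    - [0, 0, 0.19]
    - [-0.03, 0.1, 0.19]
    - [-0.06, 0.2, 0.19]
    - [-0.08, 0.3, 0.19]
    - [-0.084, 0.414, 0.19]
    - [-0.084, 0.414, 0.19]
    - [-0.084, 0.414, 0.19]
  roll: [0, 0, 0, 0, -0.1, -0.25, -0.42, -0.42, -0.42, -0.42]

```text
time: 24.4
tool_pos: [0.4105, -0.0634, 0.2454]
tcp_rot: [180.0, 0.0, 67.5]
contact_force: [0.0, 0.5, 0.2]
gripper_width: 0.997
grasp_force: 0.0
```

```bash
python3 - <<'E'
from h import *
st=env.state(); print(st['tool_pos'],st['tcp_rot'],st['contact_force'])
w=snap('wrist','w8'); C=cam('wrist',st)
h=cv2.cvtColor(w,cv2.COLOR_RGB2HSV)
m=((h[...,0]<14)&(h[...,1]>110)&(h[...,2]<150)&(h[...,2]>40)).astype(np.uint8)
n,l,s,c=cv2.connectedComponentsWithStats(m)
for i in np.argsort(-s[1:,4])[:5]+1:
    r=cv2.minAreaRect(np.argwhere(l==i)[:,::-1].astype(np.float32)); b=cv2.boxPoints(r)
    if np.linalg.norm(b[0]-b[1])<np.linalg.norm(b[1]-b[2]): e=[(b[0]+b[1])/2,(b[2]+b[3])/2]
    else: e=[(b[1]+b[2])/2,(b[3]+b[0])/2]
    P=[onz(C,p,.114) for p in e]; d=P[1]-P[0]
    print(s[i],((P[0]+P[1])/2).round(3),np.linalg.norm(d).round(3),np.degrees(np.arctan2(d[1],d[0])).round(1)%180)
snap('side','s8');snap('scene','sc8')
b=cv2.imread('pics/s8.png');a=cv2.imread('pics/sc8.png')
o=np.zeros((480,800,3),np.uint8);o[:,:400]=cv2.resize(b[240:440,380:580],(400,480));o[:,400:]=cv2.resize(a[230:390,110:270],(400,480));cv2.imwrite('pics/c8.png',o)
E
```

```text
[ 0.41047619 -0.06335634  0.24541241] [1.79980465e+02 7.63376272e-03 6.74592147e+01] [0.00925586 0.53425057 0.20924325]
[   51     0   174   138 10629] [0.354 0.066 0.114] 0.087 10.900000000000006
[   6    0  120   92 3885] [0.324 0.095 0.114] 0.08 12.199999999999989
[ 308  160   22  143 2901] [ 0.411 -0.063  0.114] 0.092 67.4
[ 556   31   65   86 1479] [ 0.587 -0.032  0.114] 0.048 99.1
[596  26  44  73 598] [ 0.609 -0.034  0.114] 0.041 103.6
```

View pics/c8.png

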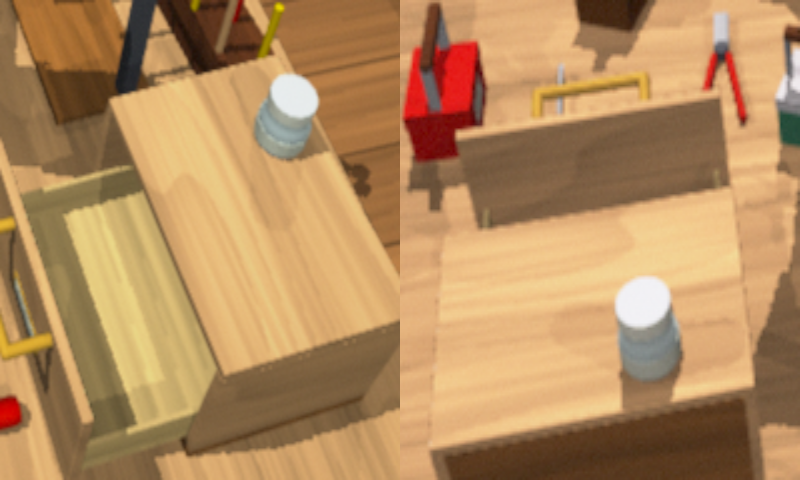

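The drawer is open and empty, and tin A hasn't moved. I'll pick it up and load it.

Request:
step_arm:
  claw: [1, 1, 1, 1, -1, -1, -1, -1, -1, -1]
  dp:
    - [0, 0, -0.1]
    - [0, 0, -0.2]
    - [0, 0, -0.231]
    - [0, 0, -0.231]
    - [0, 0, -0.231]
    - [0, 0, -0.231]
    - [0, 0, -0.231]
    - [0, 0, -0.231]
    - [0, 0, -0.13]
    - [0, 0, 0]
  roll: [0, 0, 0, 0, 0, 0, 0, 0, 0, 0]

```text
time: 25.8
tool_pos: [0.4098, -0.0633, 0.2311]
tcp_rot: [-179.9, 0.0, 67.4]
contact_force: [1.1, -0.3, -0.6]
gripper_width: 0.152
grasp_force: 59.5
```

Request:
step_arm:
  claw: [-1, -1, -1, -1, -1, -1, -1, -1, -1, -1]
  dp:
    - [0, 0, 0.1]
    - [0.07, -0.1, 0.1]
    - [0.14, -0.2, 0.1]
    - [0.21, -0.31, 0.1]
    - [0.273, -0.405, 0.1]
    - [0.273, -0.405, 0.1]
    - [0.273, -0.405, 0.1]
    - [0.273, -0.405, 0.1]
    - [0.273, -0.405, 0.1]
    - [0.273, -0.405, 0.1]
  roll: [0, 0.1, 0.25, 0.42, 0.42, 0.42, 0.42, 0.42, 0.42, 0.42]

```text
time: 27.05
tool_pos: [0.5741, -0.3058, 0.2903]
tcp_rot: [180.0, 0.0, 92.6]
contact_force: [0.9, -0.3, -1.7]
gripper_width: 0.154
grasp_force: 59.5
```

Request:
step_arm:
  claw: [-1, -1, -1, -1, -1, -1, -1, -1, -1, -1]
  dp:
    - [0, 0, -0.06]
    - [0, 0, -0.12]
    - [0, 0, -0.18]
    - [0, 0, -0.22]
    - [0, 0, -0.24]
    - [0, 0, -0.255]
    - [0, 0, -0.264]
    - [0, 0, -0.264]
    - [0, 0, -0.264]
    - [0, 0, -0.264]
  roll: [0, 0, 0, 0, 0, 0, 0, 0, 0, 0]

```text
time: 28.3
tool_pos: [0.5743, -0.3066, 0.1319]
tcp_rot: [180.0, 0.0, 92.6]
contact_force: [-0.4, 0.3, -1.2]
gripper_width: 0.152
grasp_force: 59.5
```

Request:
step_arm:
  claw: [-1, -1, 0, 0, 0, 0, 0, 0, -0.2, -0.2]
  dp:
    - [0, 0, -0.002]
    - [0, 0, -0.002]
    - [0, 0, -0.002]
    - [0, 0, -0.002]
    - [0, 0, -0.002]
    - [0, 0, -0.002]
    - [0, 0, 0.05]
    - [0, 0, 0.13]
    - [0, 0, 0.21]
    - [-0.05, -0.003, 0.25]
  roll: [0, 0, 0, 0, 0, 0, 0, 0, 0, 0]

```text
time: 29.55
tool_pos: [0.5452, -0.3084, 0.284]
tcp_rot: [179.8, 0.1, 92.6]
contact_force: [-0.7, 0.3, 0.1]
gripper_width: 0.401
grasp_force: 0.0
```

Request:
step_arm:
  claw: [-0.2, -0.2, -0.2, -0.2, -0.2, -0.2, -0.2, -0.2, -0.2, -0.2]
  dp:
    - [-0.1, -0.005, 0.03]
    - [-0.14, -0.007, 0.03]
    - [-0.14, -0.007, 0.03]
    - [-0.14, -0.007, 0.03]
    - [-0.14, -0.007, 0.03]
    - [-0.14, -0.007, 0.03]
    - [-0.14, -0.007, 0.03]
    - [-0.14, -0.007, 0.03]
    - [-0.14, -0.007, 0.03]
    - [-0.14, -0.007, 0.03]
  roll: [0, 0, 0, 0, 0, 0, 0, 0, 0, 0]

```text
time: 30.8
tool_pos: [0.4602, -0.3125, 0.2994]
tcp_rot: [180.0, 0.0, 92.6]
contact_force: [0.1, 0.5, -0.1]
gripper_width: 0.401
grasp_force: 0.0
```

```bash
python3 - <<'E'
from h import *
st=env.state(); print(st['time'],st['tool_pos'],st['tcp_rot'],st['contact_force'])
snap('wrist','w9');snap('side','s9')
a=cv2.imread('pics/w9.png');b=cv2.imread('pics/s9.png')
o=np.zeros((480,800,3),np.uint8);o[:300,:400]=cv2.resize(a,(400,300));o[:,400:]=cv2.resize(b[220:440,370:570],(400,480));cv2.imwrite('pics/c9.png',o)
E
```

```text
30.8 [ 0.46018431 -0.31251331  0.29942964] [1.79996220e+02 4.59251258e-03 9.25701652e+01] [ 0.07651692  0.51871446 -0.11057663]
```

View pics/c9.png

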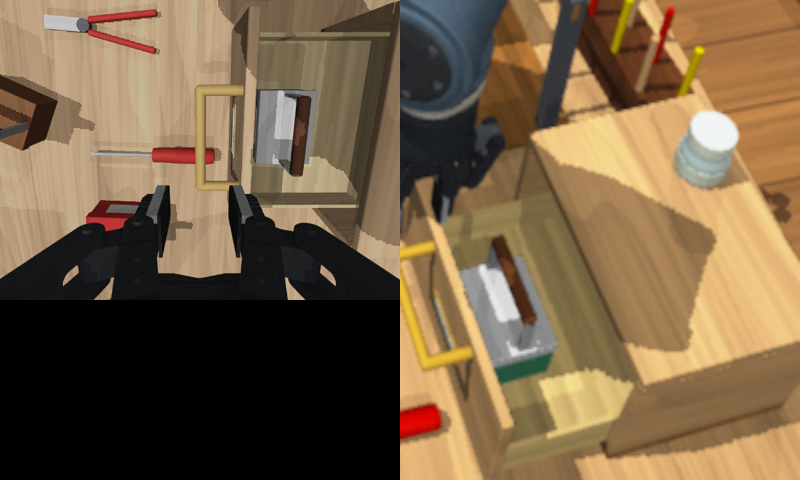

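The tin stands upright in the drawer, clear of the cabinet. The handle in the wrist crop is at (202, 90–187). I'll grip it and push the drawer home.

Request:
step_arm:
  claw: [-0.2, -0.2, -0.2, -0.2, -0.2, -1, -1, -1, -1, -1]
  dp:
    - [0, 0, -0.09]
    - [0, 0, -0.18]
    - [0, 0, -0.25]
    - [0, 0, -0.276]
    - [0, 0, -0.276]
    - [0, 0, -0.276]
    - [0, 0, -0.276]
    - [0, 0, -0.276]
    - [0, 0, -0.276]
    - [0, 0, -0.276]
  roll: [0, 0, 0, 0, 0, 0, 0, 0, 0, 0]

```text
time: 32.15
tool_pos: [0.461, -0.3131, 0.1356]
tcp_rot: [179.9, 0.1, 92.6]
contact_force: [-0.0, 0.4, 6.4]
gripper_width: 0.116
grasp_force: 58.6
```

Request:
step_arm:
  claw: [-1, -1, -1, -1, -1, -1, -1, -1, -1, -1]
  dp:
    - [0.015, 0.001, 0]
    - [0.035, 0.002, 0]
    - [0.055, 0.003, 0]
    - [0.08, 0.004, 0]
    - [0.105, 0.005, 0]
    - [0.13, 0.006, 0]
    - [0.15, 0.007, 0]
    - [0.17, 0.008, 0]
    - [0.185, 0.008, 0]
    - [0.185, 0.008, 0]
  roll: [0, 0, 0, 0, 0, 0, 0, 0, 0, 0]

```text
time: 33.4
tool_pos: [0.5726, -0.3077, 0.1357]
tcp_rot: [179.8, 0.1, 92.6]
contact_force: [1.8, 2.3, 5.2]
gripper_width: 0.117
grasp_force: 59.1
```

Request:
step_arm:
  claw: [-1, -1, -1, -1, -1, -1, -1, -1, -1, -1]
  dp:
    - [0.003, 0, 0]
    - [0.006, 0, 0]
    - [0.009, 0, 0]
    - [0.012, 0.001, 0]
    - [0.015, 0.001, 0]
    - [0.018, 0.001, 0]
    - [0.018, 0.001, 0]
    - [0.018, 0.001, 0]
    - [0.018, 0.001, 0]
    - [0.018, 0.001, 0]
  roll: [0, 0, 0, 0, 0, 0, 0, 0, 0, 0]

```text
time: 34.65
tool_pos: [0.5819, -0.3073, 0.1357]
tcp_rot: [180.0, 0.0, 92.6]
contact_force: [-5.6, 2.7, 8.0]
gripper_width: 0.117
grasp_force: 59.4
```

Request:
step_arm:
  claw: [-1, -1, -1, -1, -1, -1, -1, -1, -1, -1]
  dp:
    - [0.002, 0, 0]
    - [0.002, 0, 0]
    - [0.004, 0, 0]
    - [0.004, 0, 0]
    - [0.006, 0, 0]
    - [0.006, 0, 0]
    - [0.006, 0, 0]
    - [0.006, 0, 0]
    - [0.006, 0, 0]
    - [0.006, 0, 0]
  roll: [0, 0, 0, 0, 0, 0, 0, 0, 0, 0]

```text
time: 35.9
tool_pos: [0.5821, -0.3072, 0.1356]
tcp_rot: [-179.5, -0.1, 92.6]
contact_force: [-28.9, 2.3, 20.5]
gripper_width: 0.116
grasp_force: 61.0
```

Request:
step_arm:
  claw: [-0.2, -0.2, -0.2, -0.2, -0.2, -0.2, -0.2, -0.2, -0.2, -0.2]
  dp:
    - [0, 0, 0]
    - [0, 0, 0]
    - [-0.005, 0, 0]
    - [-0.005, 0, 0]
    - [-0.005, 0, 0.08]
    - [-0.005, 0, 0.16]
    - [-0.005, 0, 0.25]
    - [-0.1, 0.1, 0.35]
    - [-0.2, 0.2, 0.4]
    - [-0.25, 0.3, 0.4]
  roll: [0, 0, 0, 0, 0, 0, 0, 0, 0, 0]

```text
time: 37.15
tool_pos: [0.4716, -0.179, 0.3611]
tcp_rot: [179.9, 0.1, 92.5]
contact_force: [0.6, 0.1, 0.6]
gripper_width: 0.399
grasp_force: 0.0
```

```bash
python3 - <<'E'
from h import *
st=env.state(); print(st['time'],st['tool_pos'],st['contact_force'])
snap('scene','sA');snap('side','sB')
a=cv2.imread('pics/sA.png');b=cv2.imread('pics/sB.png')
o=np.hstack([cv2.resize(a[190:430,90:470],(400,300)),cv2.resize(b[120:440,250:610],(400,300))])
o=np.vstack([o,np.hstack([cv2.resize(b[250:400,400:600],(400,300)),cv2.resize(a[220:330,330:470],(400,300))])]);cv2.imwrite('pics/cF.png',o)
E
```

```text
37.15 [ 0.4716135  -0.17903509  0.36106028] [0.62002058 0.06523959 0.63479453]
```

View pics/cF.png

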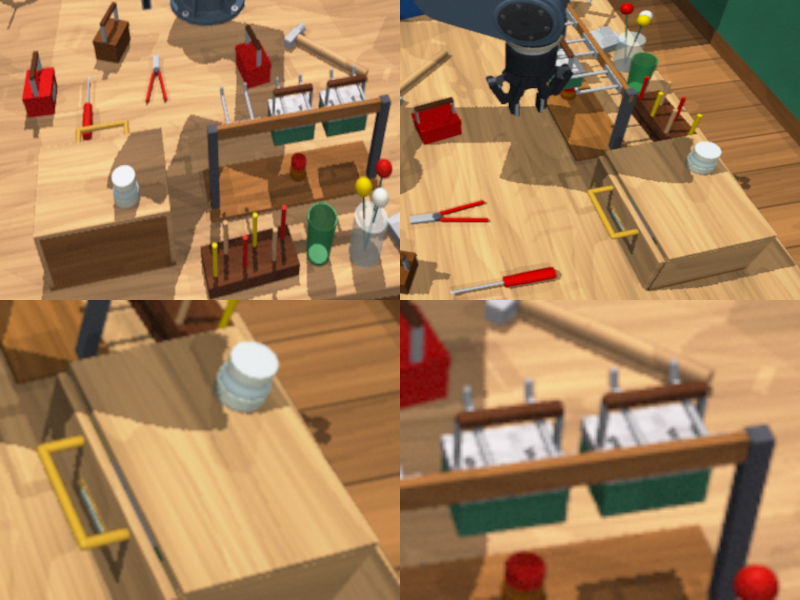

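Both tins hang and the drawer looks shut. I'll confirm the stop with one more push on the handle from the front.

Request:
step_arm:
  claw: [-1, -1, -1, -1, -1, -1, -1, -1, -1, -1]
  dp:
    - [0.1, -0.215, -0.1]
    - [0.1, -0.215, -0.1]
    - [0.1, -0.215, -0.1]
    - [0.1, -0.215, -0.1]
    - [0.1, -0.215, -0.2]
    - [0.1, -0.215, -0.3]
    - [0.1, -0.215, -0.375]
    - [0.1, -0.215, -0.375]
    - [0.1, -0.215, -0.375]
    - [0.1, -0.215, -0.375]
  roll: [0, 0, 0, 0, 0, 0, 0, 0, 0, 0]

```text
time: 38.5
tool_pos: [0.5337, -0.3094, 0.1372]
tcp_rot: [179.8, 0.1, 92.6]
contact_force: [-1.0, -0.1, -0.1]
gripper_width: 0.0
grasp_force: 0.0
```

Request:
step_arm:
  claw: [-1, -1, -1, -1, -1, -1, -1, -1, -1, -1]
  dp:
    - [0.01, 0, 0]
    - [0.02, 0, 0]
    - [0.03, 0, 0]
    - [0.035, 0, 0]
    - [0.04, 0, 0]
    - [0.045, 0, 0]
    - [0.048, 0, 0]
    - [0.05, 0, 0]
    - [0.05, 0, 0]
    - [0.05, 0, 0]
  roll: [0, 0, 0, 0, 0, 0, 0, 0, 0, 0]

```text
time: 39.75
tool_pos: [0.5623, -0.3089, 0.1346]
tcp_rot: [-180.0, -0.0, 92.6]
contact_force: [-4.3, -0.5, 2.0]
gripper_width: -0.0
grasp_force: 2.4
```

Request:
step_arm:
  claw: [-1, -1, -1, -1, -1, -1, -1, -1, -1, -1]
  dp:
    - [0.001, 0, 0]
    - [0.002, 0, 0]
    - [0.003, 0, 0]
    - [0.004, 0, 0]
    - [0.004, 0, 0]
    - [0.004, 0, 0]
    - [0.004, 0, 0]
    - [0.004, 0, 0]
    - [0.004, 0, 0]
    - [0.004, 0, 0]
  roll: [0, 0, 0, 0, 0, 0, 0, 0, 0, 0]

```text
time: 41.0
tool_pos: [0.5627, -0.3089, 0.1346]
tcp_rot: [-179.7, -0.1, 92.6]
contact_force: [-19.1, 1.7, 8.8]
gripper_width: -0.002
grasp_force: 9.4
```

It is at the hard stop: 19 N with no movement. I'll back away, rise and hand in.

Request:
step_arm:
  claw: [-1, -1, -1, -1, -1, -1, -1, -1, -1, -1]
  dp:
    - [-0.03, 0, 0]
    - [-0.07, 0, 0]
    - [-0.1, 0, 0.1]
    - [-0.15, 0.1, 0.2]
    - [-0.2, 0.2, 0.3]
    - [-0.2, 0.2, 0.3]
    - [-0.2, 0.2, 0.3]
    - [-0.2, 0.2, 0.3]
    - [-0.2, 0.2, 0.3]
    - [-0.2, 0.2, 0.3]
  roll: [0, 0, 0, 0, 0, 0, 0, 0, 0, 0]

```text
time: 42.25
tool_pos: [0.4451, -0.1894, 0.3138]
tcp_rot: [-179.9, -0.0, 92.5]
contact_force: [-0.2, 0.1, -0.7]
gripper_width: 0.002
grasp_force: 0.0
```

```bash
python3 -c "
from station import env
print(env.state()['contact_force'],env.hand_in())"
```

```text
the job is handed in; nothing more can be done
[-0.16632035  0.12524501 -0.66611469] None
```

I handed the job in at about 42 s; hand-in returned no verdict. I found three green tins: the two loaded ones hang on hooks 2 and 3, and the empty one stands in the drawer, which is pushed shut to its stop.

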